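# Snug the bait canister lid and stow it in the tray

## Task

The bait canister leaning in the grey steel scoop stand has its orange screw lid only hand-started. While it stands there, screw the lid down clockwise until it is snug - stop once the resistance has clearly risen, do not overtighten it - then lift the canister out and set it down gently, upright, in the empty bay of the blue bait tray. Leave everything else where it is.

Things in the scene. Friction and masses are not known exactly. Their poses are not given: they have to be found in the camera images.
- lid (a joint): orange lid's turn on its thread about the canister's axis, rad; grows clockwise seen from above the lid (tightening), drawing the lid down 1.9 mm/rad against a steady drag of about 0.15 N m. Starts at 0.3 to 1.3; at 2.6 it meets its seal and this value stops growing: turning on the same way squeezes the seal (joint seal).
- seal (a joint): how far the lid (seal and lid together) has been turned on, same way, after meeting its seal, rad; 0 until then. Turning torque starts at 0.25 N m and rises 3 N m per rad; with the hand held still it reads up to 0.5 N m less. Snug: 0.12 to 0.55, best about 0.25 (1 N m turning, 0.5 to 1 held still); past 0.55 is overtightened. Let go, it eases back to about 0.08 and stays there by friction.
- lid_grip (a point): centre of the raised grip bar on top of the orange lid; moves with the lid. Bar 66 mm long (point x), 30 mm between its flat sides (point y, the width to grip), 30 mm high: 15 mm above and below this point along point z, which points out along the canister's axis. Below the bar the lid is a disc 72 mm in diameter, 21 mm deep. The canister can be lifted by the bar.
- canister: white square canister with blue panels, 80 x 80 mm, 118 mm to the shoulder, 177 mm to the top of the lid's bar when shut, 0.4 to 0.67 kg, centre of mass about 70 mm up. Origin: centre of its underside; z along its axis towards the lid. Starts loose in the stand, leaning 30 degrees with the lid towards the stand's -x; the pocket's walls keep it from turning.
- stand: grey steel scoop stand, fixed: foot plate 160 x 140 mm and a square pocket, 84 x 84 mm inside, tilted 30 degrees, mouth up and towards the stand's -x. Pocket walls 60 mm deep along the tilted axis, 2 mm clear of the canister all round: draw it over 60 mm out along its axis before moving sideways. Origin: on the bench below the centre of the pocket floor, which is 36 mm up.
- tray: blue plastic bait tray, fixed: 300 mm along its x, 155 mm along its y, rim 45 mm high, divided by a wall across the middle into two bays 144 x 147 mm inside; walls 4 mm. Origin: centre of the underside. The bay on the tray's +x side holds another canister.
- tray_bay (a point): centre of the floor of the tray's empty bay (the -x bay), 4 mm above the bench; axes as the tray's, 144 mm (x) by 147 mm (y) inside, room for the canister at any yaw.
- jar2: second, closed canister of the same make (80 x 80 mm, 177 mm tall with its orange lid) in the other bay of the tray; origin at its underside. Leave it.
- reel: silver fishing reel on the bench, about 110 mm long, 60 mm wide, 53 mm high; origin at its underside. Leave it.
- mould: white ceramic sinker mould, 110 x 66 x 45 mm; origin at the centre of its underside. Leave it.
- scoop: red plastic bait scoop lying on the bench, about 175 mm long along its y and 75 mm wide, 32 mm high; origin at its underside. Leave it.
- spool: line spool, black flanges and green line, 72 mm diameter, 54 mm high; origin at the centre of its underside. Leave it.

How it is judged:
By the outcome, as a careful person would: the job done as asked, in the order asked, and still so for the second after the job is handed in, with the robot touching nothing.
It also fails if it takes over 70 s, if anything falls off the work surface, if the arm or the gripper's body presses on something with over 40 N, if the wrist force passes 120 N, or if a joint passes its speed limit or range.

## Robot

A 7-joint arm with a two-finger parallel gripper is mounted at the origin on the work surface. World frame = base frame: x ahead of the robot, y to its left, z up, the work surface at z = 0. Lengths are in m, angles in rad, forces in N, time in s.
With the tool pointing down it reaches from about 0.4 to 0.85 m from the base axis. Payload 10.4 kg.
Tool frame: the origin (TCP) lies at the very end of the fingers, on their centre line; the grasp point (between the pads) lies manip.hold_point_z behind it (manip.hold_point_z is the distance from the TCP to the grasp point, in m); z points along the fingers, y is the direction in which the jaws open and shut (so a half turn about z gives the same grasp; the last joint's range is limited). The gripper opens to 85 mm and grips with 20 to 120 N. Pads are 22 mm wide; open, the fingers measure 114 mm over their backs; the gripper's body (76 mm by 85 mm) begins 54 mm behind the grasp point. The pads swing forward as they close: fully open they stand 13 mm farther back than shut.
Start: joints at [1.251, 0.332, -0.065, 1.46, 0.022, 1.35, -0.088], TCP at [0.183, -0.598, 0.192] pointing down, gripper open.
Joint ranges: [-2.6, 2.6], [-0.5, 2.12], [-1.47, 1.34], [0.16, 2.42], [-1.27, 4.41], [0.06, 2.06], [-2.6, 2.6]. Speed limits (rad/s): [2.22, 2.22, 2.79, 2.79, 3.14, 3.14, 3.14].

## Interface

Orientations are given as a unit quaternion [x, y, z, w].
In Python, from workcell import manip gives the robot as it stands.
- The arm moves only by the tool jog_arm, never from a script. Its arguments are lists of equal length, an entry for each row: "translation": the shift along the world's x, y, z in mm, a list of three; "turn": the turn about the world's z in degrees. In form: {"translation": [[x, y, z], ...], "turn": [turn, ...]}. A call has 1 to 12 rows; each row is the pose to reach, as a shift and turn from the pose measured when the call began; what a row does not reach only later rows make up. A row lasts 1/12 s, in which the tool goes at most 41.7 mm and 7.16 degrees, less where a joint would pass 70% of its speed; a pose out of reach is approached as far as the arm can. A call with a gripper value outside its range is refused whole. "grip" is the finger opening in mm, from 0 to 85.4, set as the call begins (left out, the last holds). The fingers move at their own pace and stop on an object; "grip_force" is the grip in N (left out, the last holds). Time passes only in rows, so rows that repeat a pose let the fingers close. It gives the time, the measured TCP pose, the force and the opening at its end, in the units of the state.
- manip.get_obs(): the state, without advancing time (a new reading comes with each control period).
- manip.camera(name): name is "scene" or "top" or "wrist"; returns a dict with "frame" (480x640x3 uint8, red, green, blue), "mtx" (3x3 intrinsics, pixels), "k1" (the pictures are not rectified: a ray, as slopes to the right and down, at radius r is drawn at 1 + k1 r^2 times it, then the intrinsics apply), "pose" (4x4, takes a point from camera to world coordinates). Camera axes: x right, y down, z forward; pixel columns grow to the right and rows downward; lengths in m; the calibration is good to about 2 mm. A picture is of the moment at which its call begins. There is no depth.
- manip.hand_in(): hands the job in, once; it reports no verdict.
Trained networks look in a picture, given as the dict that the camera call returned (one of the last four; its "shot" number tells which), for a name from the list of things; names that differ only in an ending like _2 or _b are one class to them, and where a whole thing is asked for, a point or a joint stands for the part that bears it (a point fixed in the world has none). Each returns a list of dicts, best first, with "confidence" (0 to 1); they miss things now and then, are a little off and sometimes report something else, mostly with a low value. They report only what shows in the picture. A call takes as long as a camera call.
- manip.outline_of(picture, label): "mask" (480x640 bool, what is visible of it) and "extent" ([left, top, right, bottom] in pixels, round what is visible of it).
- manip.pinpoint(picture, label): "at" ([column, row] in pixels: a listed point, or the origin of a listed thing).
The state is a dict: "clock": time; "joint_pos": joint angles; "joint_velocities": joint speeds; "tau": joint torques, N m; "position": TCP position; "ee_rot": TCP orientation; "ft_force": force on the tool from outside, world axes, zero at the start; "torque": the same for the moment, N m; "grip_width": opening from 0.0 (shut) to 1.0 (fully open).
Only numpy, scipy, OpenCV 4.12 (cv2) and the standard library are available. Lean on these libraries where they do the work, as an engineer would, in place of code of your own. Each camera call takes 0.05 s, during which the arm holds its last target. There are 200 camera calls.

## Working session

There is one attempt and no reset: what is moved stays moved. The work goes in short steps, Python scripts to look and compute and a tool call to move; the robot and the scene stay as the last step left them, time stands still between calls to the robot, and variables do not carry over. Pictures are saved under pics/ and viewed, about 8 in all and at most 12, crops included, and the job is handed in when it is done.

Besides the shell and the picture viewer there is one more tool, called after ">>>" as name(argument=value, ...) on one line, values as JSON. jog_arm: Moves the arm, as the interface text tells. Its arguments: {"type":"object","properties":{"translation":{"type":"array"},"turn":{"type":"array"},"grip":{"type":"number"},"grip_force":{"type":"number"}},"required":["translation","turn"]}

```bash
mkdir -p pics; ls; cat > h.py <<'E'
import numpy as np, cv2
from workcell import manip
from scipy.spatial.transform import Rotation as R
def ray(c,px):
    K=np.array(c["mtx"],float);k=c["k1"]
    d=np.array([(px[0]-K[0,2])/K[0,0],(px[1]-K[1,2])/K[1,1]]);s=d.copy()
    for _ in range(20): s=d/(1+k*(s@s))
    P=np.array(c["pose"]);v=P[:3,:3]@np.array([s[0],s[1],1.]);return P[:3,3],v/np.linalg.norm(v)
def proj(c,X):
    P=np.array(c["pose"]);q=P[:3,:3].T@(np.array(X)-P[:3,3]);s=q[:2]/q[2];s=s*(1+c["k1"]*(s@s));K=np.array(c["mtx"]);return np.array([K[0,0]*s[0]+K[0,2],K[1,1]*s[1]+K[1,2]])
def onz(c,px,z):
    o,v=ray(c,px);return o+v*(z-o[2])/v[2]
def tri(rs):
    A=sum(np.eye(3)-np.outer(v,v) for o,v in rs);b=sum((np.eye(3)-np.outer(v,v))@o for o,v in rs);return np.linalg.solve(A,b)
def save(c,n,crop=None,f=1):
    im=c["frame"][:,:,::-1]
    if crop: x,y,X,Y=crop;im=im[y:Y,x:X]
    cv2.imwrite("pics/"+n,cv2.resize(im,None,fx=f,fy=f,interpolation=cv2.INTER_CUBIC))
E
python3 - <<'E'
from h import *
o=manip.get_obs();print({k:np.round(v,3) for k,v in o.items()},manip.hold_point_z)
cs={n:manip.camera(n) for n in("scene","top")}
for n in cs: save(cs[n],n+"0.png")
for l in ["lid_grip","canister","stand","tray","tray_bay","jar2","reel","mould","scoop","spool"]:
    rs=[]
    for n,c in cs.items():
        d=manip.pinpoint(c,l)
        print(l,n,[(np.round(x["at"],1).tolist(),round(x["confidence"],2)) for x in d[:3]])
        if d: rs.append(ray(c,d[0]["at"]))
    if len(rs)==2: print("   ",np.round(tri(rs),4))
for n in cs: print(n,np.round(cs[n]["pose"],3).tolist())
E
```

```text
pics
{'clock': np.float64(0.0), 'joint_pos': array([ 1.251,  0.333, -0.065,  1.461,  0.022,  1.35 , -0.088]), 'joint_velocities': array([-0.001, -0.002, -0.001, -0.002,  0.001, -0.001,  0.001]), 'tau': array([ 1.0000e-03, -6.2544e+01,  5.0000e-02, -3.9161e+01,  1.6000e-02,
        1.0000e-02, -0.0000e+00]), 'position': array([ 0.183, -0.597,  0.191]), 'ee_rot': array([ 0.989,  0.148, -0.   , -0.001]), 'ft_force': array([-0.268, -0.118, -0.136]), 'torque': array([-0.017,  0.002,  0.   ]), 'grip_width': np.float64(0.997)} 0.0187
lid_grip scene [([496.4, 229.3], 0.77), ([172.2, 289.9], 0.52)]
lid_grip top [([173.9, 258.9], 0.73)]
    [0.5173 0.2936 0.1773]
canister scene []
canister top [([202.0, 230.1], 0.73)]
stand scene []
stand top [([208.3, 236.4], 0.87)]
tray scene [([196.1, 272.1], 0.94)]
tray top [([438.9, 241.9], 0.7)]
    [ 0.5951 -0.2743  0.0036]
tray_bay scene [([214.7, 251.7], 0.8), ([498.3, 231.7], 0.31)]
tray_bay top [([439.8, 275.6], 0.79)]
    [ 0.515  -0.2737  0.0026]
jar2 scene [([171.2, 291.6], 0.97)]
jar2 top [([442.8, 211.8], 0.63)]
    [ 0.6688 -0.2869  0.0051]
reel scene [([301.7, 328.2], 0.96)]
reel top [([325.7, 202.2], 0.66)]
    [ 0.687  -0.0081  0.0066]
mould scene [([335.7, 277.5], 0.65)]
mould top [([321.5, 275.1], 0.82), ([257.8, 328.2], 0.57)]
    [ 0.5129  0.0018 -0.0028]
scoop scene [([304.8, 242.2], 0.73)]
scoop top [([366.5, 323.4], 0.77), ([320.5, 272.8], 0.43)]
    [ 0.4032 -0.1037 -0.007 ]
spool scene [([412.6, 253.6], 0.89)]
spool top [([263.6, 329.9], 0.88), ([438.9, 241.8], 0.63)]
    [0.3833 0.1359 0.0013]
scene [[-0.295, 0.518, -0.803, 1.35], [0.955, 0.174, -0.239, 0.228], [0.016, -0.838, -0.546, 0.663], [0.0, 0.0, 0.0, 1.0]]
top [[0.017, -0.98, 0.197, 0.37], [-1.0, -0.015, 0.009, -0.006], [-0.006, -0.197, -0.98, 1.137], [0.0, 0.0, 0.0, 1.0]]
```

```bash
python3 - <<'E'
from h import *
a=cv2.imread("pics/scene0.png");b=cv2.imread("pics/top0.png")
c=np.vstack([cv2.resize(a[150:350,360:560],None,fx=3,fy=3,interpolation=2)]);d=cv2.resize(b[170:320,130:280],(600,600),interpolation=2)
cv2.imwrite("pics/c0.png",cv2.resize(np.hstack([c,d]),(800,400)))
E
```

```text
(no output)
```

View pics/scene0.png

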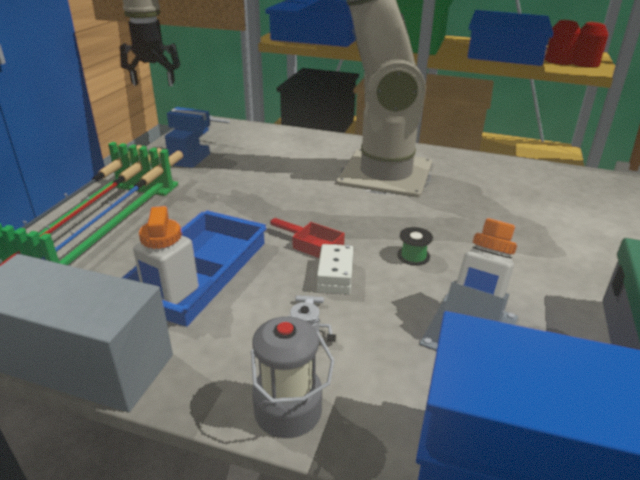

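View pics/c0.png

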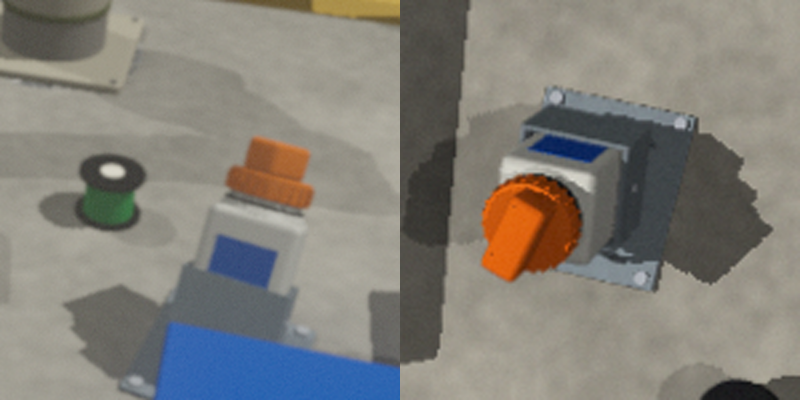

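```bash
python3 - <<'E'
from h import *
c=manip.camera("top");s=manip.camera("scene")
p=lambda u,v:(130+u*150/400,170+v*150/400)
for q in [(147,87),(297,120),(258,290)]: print(np.round(onz(c,p(*q),.004),4))
print("stand",onz(c,[208.3,236.4],0))
L=np.array([.5173,.2936,.1773])
m=manip.outline_of(c,"stand");print(m[0]["confidence"],m[0]["extent"])
mask=m[0]["mask"].astype(np.uint8)
l=manip.outline_of(c,"lid");print([(x["confidence"],x["extent"]) for x in l])
im=c["frame"][:,:,::-1].copy()
cv2.imwrite("pics/top1.png",im)
E
```

```text
[0.6812 0.3345 0.004 ]
[0.6522 0.196  0.004 ]
[0.4993 0.2229 0.004 ]
stand [0.59985413 0.27338575 0.        ]
0.64 [176.7, 201.4, 241.8, 278.1]
[(0.68, [159.7, 233.2, 198.8, 274.8])]
```

View pics/top1.png

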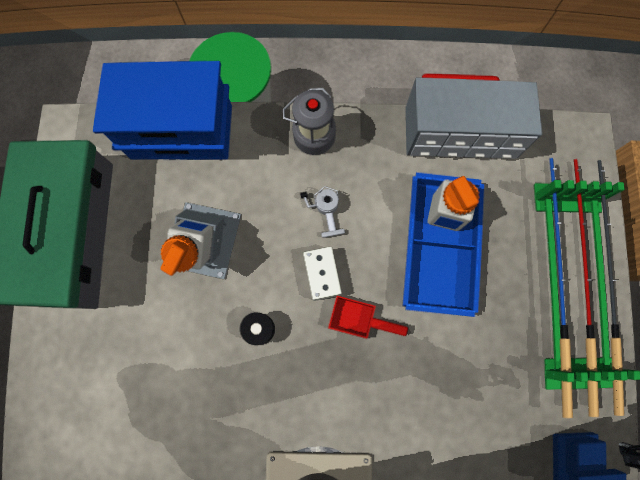

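>>> jog_arm(translation=[[0,0,40],[0,0,80],[0,0,120],[20,20,150],[40,50,170],[65,80,180],[90,110,190],[115,140,200],[140,170,200],[165,200,200],[190,230,200],[210,265,200]], turn=[0,0,0,6,12,18,24,30,36,42,48,54])

```text
clock: 2.3
position: [0.3939, -0.3313, 0.3919]
ee_rot: [0.813, 0.583, 0.0, 0.0]
ft_force: [1.4, -1.0, -0.9]
grip_width: 1.001
```

>>> jog_arm(translation=[[15,37,0],[30,74,0],[45,111,0],[55,150,0],[65,190,0],[70,230,0],[75,270,0],[80,310,0],[80,350,0],[80,390,0],[80,430,0],[80,470,0]], turn=[6,12,18,24,30,36,42,48,54,60,66,72])

```text
clock: 3.3
position: [0.4735, 0.1405, 0.3923]
ee_rot: [0.313, 0.95, 0.0, 0.001]
ft_force: [0.3, 0.0, -1.1]
grip_width: 1.002
```

```bash
python3 - <<'E'
from h import *
o=manip.get_obs();r=R.from_quat(o["ee_rot"]).as_matrix();print(o["clock"],o["joint_pos"].round(3),o["position"].round(4),np.degrees(np.arctan2(r[1,1],r[0,1])))
c=manip.camera("wrist");P=np.array(c["pose"]);print((r.T@(P[:3,3]-o["position"])).round(4),(r.T@P[:3,:3]).round(3).tolist())
E
```

```text
3.3 [ 0.439  0.071 -0.864  1.381  0.055  1.714  0.52 ] [0.4735 0.1405 0.3923] 53.56334633381825
[ 7.590e-02 -1.000e-04 -1.808e-01] [[0.001, -0.954, -0.3], [1.0, 0.001, 0.0], [0.0, -0.3, 0.954]]
```

>>> jog_arm(translation=[[10,38,0],[20,75,-10],[30,112,-30],[43,150,-50],[43,154,-72],[43,154,-82],[43,154,-82]], turn=[4,8,12,14,14,14,14])

```text
clock: 3.93
position: [0.5137, 0.3027, 0.3075]
ee_rot: [0.185, 0.983, 0.0, -0.002]
ft_force: [0.5, -1.0, 0.3]
grip_width: 1.001
```

```bash
python3 - <<'E'
from h import *
o=manip.get_obs();r=R.from_quat(o["ee_rot"]).as_matrix();print(o["clock"],o["joint_pos"].round(3),o["position"].round(4),np.degrees(np.arctan2(r[1,1],r[0,1])))
c=manip.camera("wrist");save(c,"w0.png")
t=manip.camera("top");s=manip.camera("scene")
rs=[]
for k in (c,t,s):
    d=manip.pinpoint(k,"lid_grip");print([(np.round(x["at"],1),x["confidence"]) for x in d])
    if d: rs.append(ray(k,d[0]["at"]))
if len(rs)>1: print(tri(rs[:2]).round(4),tri(rs).round(4))
az=np.radians(169);a=np.array([.5*np.cos(az),.5*np.sin(az),.866]);e0=np.array([.866*np.cos(az),.866*np.sin(az),-.5]);e1=np.cross(a,e0)
L=tri(rs[:2])
print("L proj",proj(c,L), "e0 end",proj(c,L+a*.015+e0*.033),"e1",proj(c,L+a*.015+e1*.033))
E
```

```text
3.9333 [ 0.1    0.378 -0.964  1.302  0.305  1.617  0.383] [0.5137 0.3027 0.3075] 68.64073409419255
[]
[(array([172.3, 257.7]), 0.59)]
[(array([496.6, 231.1]), 0.55)]
[0.52   0.2959 0.1759] [0.52   0.2959 0.1759]
L proj [313.60130173 222.74473968] e0 end [304.81456092 175.34227025] e1 [267.06936735 225.36562774]
```

View pics/w0.png

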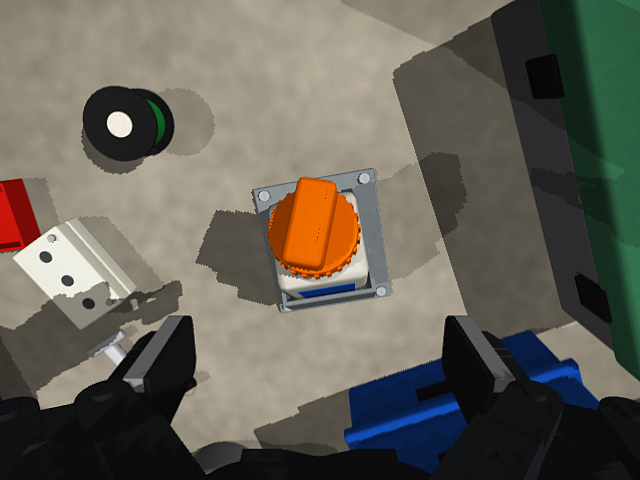

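```bash
cat >> h.py <<'E'
from scipy.optimize import least_squares
def frame(az,ph):
    a=np.array([.5*np.cos(az),.5*np.sin(az),.866]);e0=np.array([.866*np.cos(az),.866*np.sin(az),-.5]);e1=np.cross(a,e0)
    # ph = clockwise (seen from above) angle of bar long axis from lean direction e0
    return a,np.cos(ph)*e0-np.sin(ph)*e1,np.sin(ph)*e0+np.cos(ph)*e1
def barpts(L,az,ph):
    a,u,v=frame(az,ph);return [np.array(L)+.015*a+.033*i*u+.015*j*v for i,j in((1,1),(1,-1),(-1,-1),(-1,1))]
E
python3 - <<'E'
from h import *
c=manip.camera("wrist")
pl=np.array([(252,188),(374,168),(391,294),(281,313)],float)
W=[onz(c,p,.005) for p in pl];print(np.round(W,4).tolist())
# lean side edge is first (252,188)-(374,168)
def f(p):
    x,y,az=p;u=np.array([np.cos(az),np.sin(az)]);v=np.array([-u[1],u[0]])
    return np.concatenate([proj(c,[*(np.array([x,y])+.08*i*u+.07*j*v),.005])-q for (i,j),q in zip([(1,1),(1,-1),(-1,-1),(-1,1)],pl)])
r=least_squares(f,[.59,.28,np.radians(169)]);print("plate",r.x,np.degrees(r.x[2]),np.round(r.fun,1))
az=r.x[2]
bp=np.array([(301,178),(335,182),(322,271),(285,266)],float)
g=lambda p:np.concatenate([np.array([proj(c,q) for q in barpts(p[:3],az,p[3])])-bp]).ravel()
for o in(0,1): 
    def g(p):
        P=np.array([proj(c,q) for q in barpts(p[:3],az,p[3])]);P=P[[0,1,2,3]] if o==0 else P[[1,0,3,2]];return (P-bp).ravel()
    r=least_squares(g,[.518,.295,.176,0]);print(r.x.round(4),np.degrees(r.x[3]),np.round(r.fun,1))
E
```

```text
[[0.5015, 0.226, 0.005], [0.5315, 0.3649, 0.005], [0.6878, 0.3329, 0.005], [0.6615, 0.1945, 0.005]]
plate [0.59541942 0.27958129 2.94174422] 168.54952843489193 [ 1.3  1.  -0.8 -0.2 -0.5  0.1 -0.  -1.2]
[0.5268 0.2932 0.1778 0.3094] 17.727077446650163 [-2.9  0.7  2.5  1.5  2.1 -0.6 -1.8 -1.5]
[0.5615 0.2772 0.0412 0.3349] 19.190332065148766 [ 28.8  18.9 -32.3  10.8 -31.  -19.3  33.9  -9.6]
```

>>> jog_arm(translation=[[4,-4,-30],[8,-8,-60],[8,-8,-90],[8,-8,-115],[8,-8,-130],[8,-8,-141],[8,-8,-141]], turn=[-4,-7,-7,-7,-7,-7,-7])

```text
clock: 4.87
position: [0.5227, 0.2934, 0.1691]
ee_rot: [0.247, 0.969, 0.001, 0.0]
ft_force: [0.1, -0.4, 1.1]
grip_width: 0.997
```

```bash
python3 - <<'E'
from h import *
o=manip.get_obs();r=R.from_quat(o["ee_rot"]).as_matrix();print(o["clock"],o["joint_pos"].round(3),o["position"].round(4),np.degrees(np.arctan2(r[1,1],r[0,1])),o["ft_force"],o["torque"])
c=manip.camera("wrist");s=manip.camera("scene")
cv2.imwrite("pics/w1.png",np.hstack([cv2.resize(c["frame"][:,:,::-1],(533,400)),cv2.resize(s["frame"][150:350,430:563,::-1],(266,400))]))
E
```

```text
4.8667 [ 0.117  0.432 -0.915  1.529  0.346  1.35   0.243] [0.5227 0.2934 0.1691] 61.44239363095683 [ 0.06420465 -0.41832372  1.09468635] [ 0.00592017  0.03117276 -0.04661813]
```

View pics/w1.png

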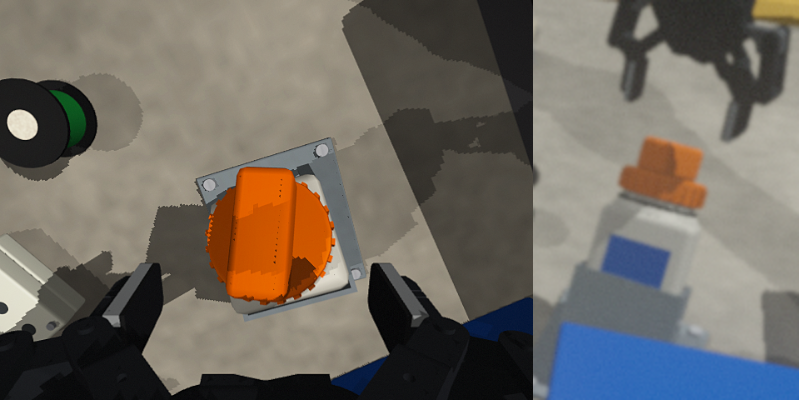

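```bash
python3 - <<'E'
from h import *
o=manip.get_obs();print(o["position"])
c=manip.camera("wrist");s=manip.camera("scene");t=manip.camera("top");r=R.from_quat(o["ee_rot"]).as_matrix();p=o["position"]
for n,k in(("w",c),("s",s),("t",t)):
    print(n,"tcp",proj(k,p).round(0),"finger tips",proj(k,p+r@[0,.043,-.013]).round(0),proj(k,p+r@[0,-.043,-.013]).round(0),"L",proj(k,[.521,.2945,.177]).round(0))
    d=manip.pinpoint(k,"lid_grip");print([(np.round(x["at"],1),x["confidence"]) for x in d])
print(np.array(c["mtx"]),np.array(c["pose"]).round(3))
E
```

```text
[0.52357014 0.29450728 0.17166982]
w tcp [319. 279.] finger tips [419. 291.] [219. 291.] L [316. 279.]
[(array([312.8, 276.6]), 0.75)]
s tcp [498. 234.] finger tips [522. 237.] [478. 218.] L [499. 230.]
[(array([498.8, 228.5]), 0.8)]
t tcp [176. 256.] finger tips [157. 245.] [192. 266.] L [175. 257.]
[(array([175.1, 258.4]), 0.95)]
[[425.40569375   0.         318.490793  ]
 [  0.         425.40569375 239.54146099]
 [  0.           0.           1.        ]] [[ 0.477  0.838  0.267  0.456]
 [ 0.879 -0.456 -0.14   0.33 ]
 [ 0.004  0.301 -0.954  0.352]
 [ 0.     0.     0.     1.   ]]
```

>>> jog_arm(translation=[[0,0,0],[0,0,0],[0,0,0],[0,0,0],[0,0,0],[0,0,0]], turn=[0,0,0,0,0,0], grip=22, grip_force=20)

```text
clock: 5.77
position: [0.5235, 0.2946, 0.1714]
ee_rot: [0.246, 0.969, 0.002, 0.001]
ft_force: [-1.0, -1.0, 0.2]
grip_width: 0.258
```

```bash
python3 - <<'E'
from h import *
o=manip.get_obs();r=R.from_quat(o["ee_rot"]).as_matrix();print(o["clock"],o["joint_pos"].round(3),o["position"].round(4),np.degrees(np.arctan2(r[1,1],r[0,1])),o["ft_force"],o["torque"],o["grip_width"])
c=manip.camera("wrist");s=manip.camera("scene")
cv2.imwrite("pics/w2.png",np.hstack([cv2.resize(c["frame"][:,:,::-1],(533,400)),cv2.resize(s["frame"][150:350,430:563,::-1],(266,400))]))
E
```

```text
5.7667 [ 0.116  0.43  -0.916  1.526  0.346  1.351  0.243] [0.5235 0.2946 0.1714] 61.4733082203268 [-0.99719507 -1.04767419  0.23888535] [ 0.0214594  -0.05482622  0.02049486] 0.25781855989515734
```

View pics/w2.png

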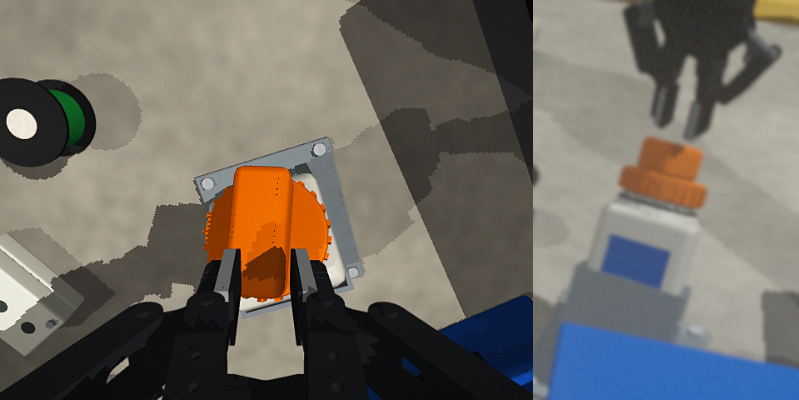

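```bash
python3 - <<'E'
from h import *
o=manip.get_obs();p=o["position"];r=R.from_quat(o["ee_rot"]).as_matrix()
c=manip.camera("wrist");s=manip.camera("scene")
for dz in(.0,.02,.03,.04,.05,.06): print(dz,"scene",proj(s,p+[0,0,dz]).round(1),"wrist tips",proj(c,p+r@[.011,-.011,-dz]).round(0),proj(c,p+r@[.011,.011,-dz]).round(0),proj(c,p+r@[-.011,.011,-dz]).round(0))
save(c,"w2c.png",(220,250,420,400),4)
E
```

```text
0.0 scene [498.1 233.8] wrist tips [295. 257.] [343. 257.] [342. 301.]
0.02 scene [500.3 224.1] wrist tips [292. 273.] [346. 273.] [345. 322.]
0.03 scene [501.5 219.1] wrist tips [290. 283.] [348. 283.] [346. 334.]
0.04 scene [502.6 214.1] wrist tips [289. 294.] [349. 294.] [348. 347.]
0.05 scene [503.8 209. ] wrist tips [287. 306.] [351. 306.] [350. 363.]
0.06 scene [504.9 203.9] wrist tips [284. 321.] [354. 321.] [352. 380.]
```

View pics/w2c.png

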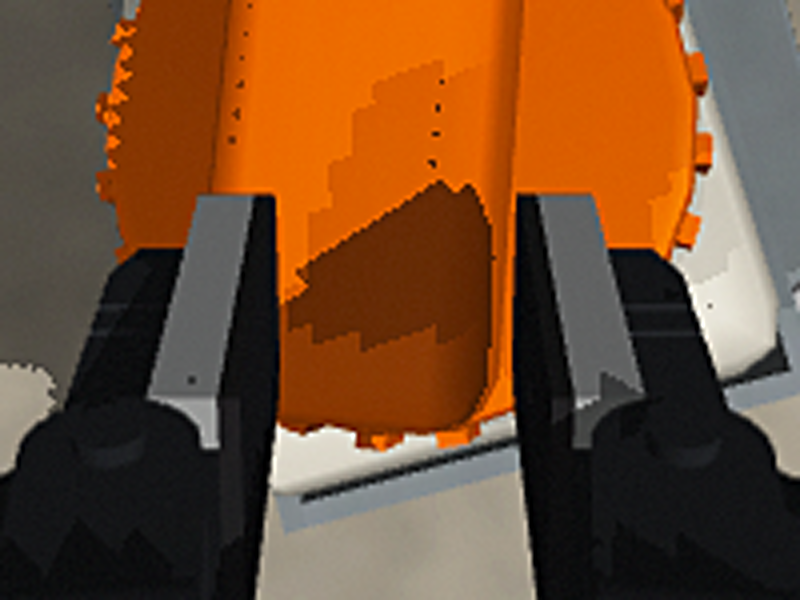

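>>> jog_arm(translation=[[0,0,0],[0,0,0],[0,0,0],[0,0,0],[0,0,-10],[0,0,-20],[0,0,-30],[0,0,-39],[0,0,-39],[0,0,-39]], turn=[0,0,0,0,0,0,0,0,0,0], grip=65)

```text
clock: 6.8
position: [0.5231, 0.2945, 0.1317]
ee_rot: [0.246, 0.969, 0.002, 0.001]
ft_force: [-0.1, -0.3, 1.0]
grip_width: 0.763
```

>>> jog_arm(translation=[[0,0,0],[0,0,0],[0,0,0],[0,0,0],[0,0,0],[0,0,0]], turn=[0,0,0,0,0,0], grip=22, grip_force=20)

```text
clock: 7.3
position: [0.5227, 0.2951, 0.1328]
ee_rot: [0.246, 0.969, 0.002, 0.001]
ft_force: [-4.4, 0.4, 6.8]
grip_width: 0.381
```

```bash
cat >> h.py <<'E'
def st():
    o=manip.get_obs();r=R.from_quat(o["ee_rot"]).as_matrix();print(round(float(o["clock"]),2),"p",o["position"].round(4),"jaw",np.degrees(np.arctan2(r[1,1],r[0,1])).round(1),"F",o["ft_force"].round(1),"T",o["torque"].round(2),"grip mm",round(85.4*float(o["grip_width"]),1),"j7",o["joint_pos"].round(2)); return o
E
python3 - <<'E'
from h import *
st();c=manip.camera("wrist");s=manip.camera("scene")
cv2.imwrite("pics/w3.png",np.hstack([cv2.resize(c["frame"][:,:,::-1],(533,400)),cv2.resize(s["frame"][150:350,430:563,::-1],(266,400))]))
E
```

```text
7.3 p [0.5227 0.2951 0.1328] jaw 61.5 F [-4.4  0.4  6.8] T [ 0.06  0.83 -0.04] grip mm 32.5 j7 [ 0.11  0.46 -0.9   1.58  0.37  1.28  0.22]
```

View pics/w3.png

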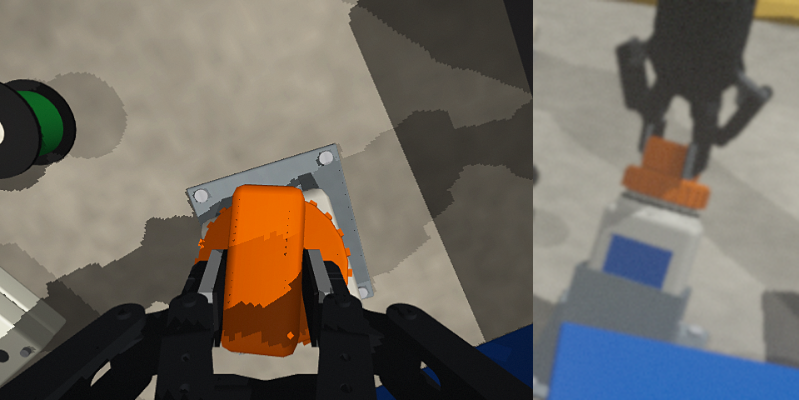

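>>> jog_arm(translation=[[0,0,0],[0,0,0],[0,0,0],[0,0,0],[0,0,0],[0,0,0],[0,0,0],[0,0,0],[0,0,0]], turn=[0,0,0,-2,-4,-6,-8,-10,-10], grip=20, grip_force=60)

```text
clock: 8.15
position: [0.5229, 0.2983, 0.1338]
ee_rot: [0.329, 0.944, 0.005, 0.001]
ft_force: [0.2, 6.7, 1.4]
grip_width: 0.359
```

```bash
python3 -c "
from h import *
st()"
```

```text
8.15 p [0.5229 0.2983 0.1338] jaw 51.6 F [0.2 6.7 1.4] T [ 2.81 -0.45  0.78] grip mm 30.7 j7 [ 0.08  0.45 -0.87  1.58  0.35  1.27  0.06]
```

>>> jog_arm(translation=[[0,0,0],[0,0,0],[0,0,-1],[0,0,-1],[0,0,-1],[0,0,-1],[0,0,-1],[0,0,-1]], turn=[-2,-4,-6,-8,-10,-12,-14,-14])

```text
clock: 8.82
position: [0.5244, 0.3031, 0.1349]
ee_rot: [0.441, 0.897, 0.009, 0.003]
ft_force: [4.1, 10.7, 1.2]
grip_width: 0.362
```

```bash
python3 - <<'E'
from h import *
st();c=manip.camera("wrist");s=manip.camera("scene")
cv2.imwrite("pics/w4.png",np.hstack([cv2.resize(c["frame"][:,:,::-1],(533,400)),cv2.resize(s["frame"][150:350,430:563,::-1],(266,400))]))
for k in (c,s):
  print([(np.round(x["at"],1),x["confidence"]) for x in manip.pinpoint(k,"lid_grip")])
E
```

```text
8.82 p [0.5244 0.3031 0.1349] jaw 37.7 F [ 4.1 10.7  1.2] T [ 4.2  -2.09  1.23] grip mm 30.9 j7 [ 0.05  0.43 -0.83  1.58  0.33  1.26 -0.17]
[(array([314.1, 323.3]), 0.7)]
[(array([502.7, 233.1]), 0.94)]
```

View pics/w4.png

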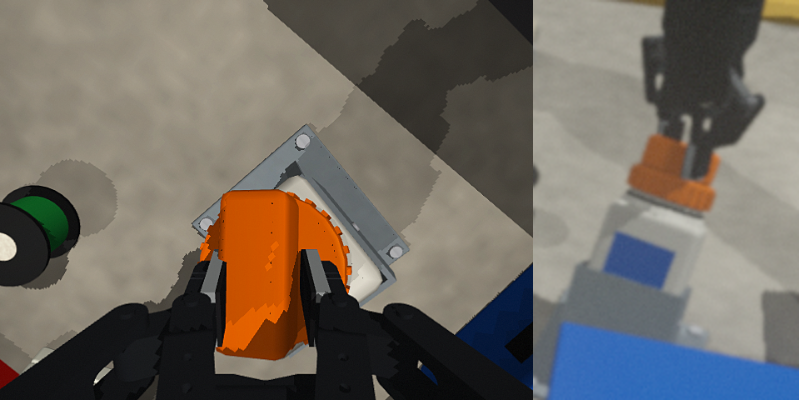

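>>> jog_arm(translation=[[0,-1,0],[0,-2,0],[0,-3,-1],[0,-4,-1],[0,-4,-1],[0,-4,-1],[0,-4,-1]], turn=[-2,-4,-6,-8,-10,-12,-12])

```text
clock: 9.6
position: [0.5268, 0.3047, 0.1367]
ee_rot: [0.531, 0.847, 0.015, 0.005]
ft_force: [4.5, 13.1, 1.5]
grip_width: 0.357
```

```bash
python3 -c "
from h import *
st()"
```

```text
9.6 p [0.5268 0.3047 0.1367] jaw 25.9 F [ 4.5 13.1  1.5] T [ 4.59 -2.99  1.42] grip mm 30.5 j7 [ 0.03  0.42 -0.8   1.58  0.31  1.24 -0.36]
```

>>> jog_arm(translation=[[0,0,0],[0,0,0],[0,0,0],[0,0,15],[0,0,40],[0,0,70],[0,0,75],[0,0,75],[0,0,75],[0,0,75],[0,0,75],[0,0,75]], turn=[0,0,0,0,0,7,14,21,28,35,42,49], grip=85, grip_force=20)

```text
clock: 10.6
position: [0.527, 0.3038, 0.2114]
ee_rot: [0.129, 0.992, 0.015, -0.002]
ft_force: [0.5, 0.5, -0.1]
grip_width: 0.998
```

>>> jog_arm(translation=[[0,0,0],[0,0,0],[0,0,0],[0,0,0],[0,0,0],[0,0,0]], turn=[7,14,21,28,34,34])

```text
clock: 11.1
position: [0.5273, 0.303, 0.2108]
ee_rot: [-0.169, 0.986, 0.014, -0.007]
ft_force: [0.1, -0.2, 0.3]
grip_width: 0.994
```

```bash
python3 - <<'E'
from h import *
o=st();c=manip.camera("wrist");s=manip.camera("scene");t=manip.camera("top")
cv2.imwrite("pics/w5.png",np.hstack([cv2.resize(c["frame"][:,:,::-1],(533,400)),cv2.resize(s["frame"][150:350,430:563,::-1],(266,400))]))
p=o["position"];print("tcp in wrist",proj(c,p))
rs=[]
for k in (c,s,t):
  d=manip.pinpoint(k,"lid_grip");print([(np.round(x["at"],1),x["confidence"]) for x in d])
  if d: rs.append(ray(k,d[0]["at"]))
print(tri(rs))
L=tri(rs)
for ph in (35,45,55,65): print(ph,np.round([proj(c,q) for q in barpts(L,np.radians(168.5),np.radians(ph))],0).tolist())
E
```

```text
11.1 p [0.5273 0.303  0.2108] jaw 109.4 F [ 0.1 -0.2  0.3] T [-0.02 -0.06  0.02] grip mm 84.9 j7 [ 0.2   0.49 -1.07  1.44  0.4   1.46  1.05]
tcp in wrist [319.63336298 280.00514421]
[(array([303.6, 239.4]), 0.87)]
[(array([497.3, 231.4]), 0.67)]
[]
[0.52159439 0.29279815 0.17486189]
35 [[351.0, 183.0], [377.0, 233.0], [266.0, 292.0], [237.0, 236.0]]
45 [[360.0, 191.0], [377.0, 245.0], [256.0, 283.0], [238.0, 223.0]]
55 [[367.0, 201.0], [375.0, 257.0], [248.0, 272.0], [241.0, 210.0]]
65 [[372.0, 211.0], [371.0, 268.0], [242.0, 260.0], [246.0, 199.0]]
```

View pics/w5.png

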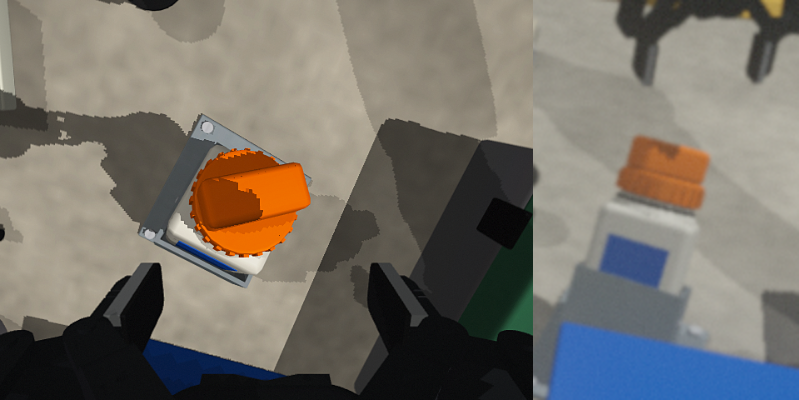

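```bash
cat >> h.py <<'E'
def fitbar(c,corners,L0,ph0,order,w=1500.):
    az=np.radians(168.5);bp=np.array(corners,float)
    def g(p):
        P=np.array([proj(c,q) for q in barpts(p[:3],az,p[3])])[order]
        return np.concatenate([(P-bp).ravel(),(p[:3]-L0)*w])
    r=least_squares(g,[*L0,ph0]);return r.x[:3],np.degrees(r.x[3]),r.fun.round(1)
E
python3 - <<'E'
from h import *
c=manip.camera("wrist")
print(fitbar(c,[(362,196),(372,246),(240,274),(232,222)],np.array([.5216,.293,.1755]),.8,[0,1,2,3]))
E
```

```text
(array([0.52180207, 0.29073276, 0.17599811]), np.float64(49.959562361616044), array([-4.2, -1.2, -0.6,  4.2,  5.9,  3.5,  0.8, -5.9,  0.3, -3.4,  0.7]))
```

>>> jog_arm(translation=[[-3,-5,0],[-6,-11,0],[-6,-11,0],[-6,-11,0],[-6,-11,0],[-6,-11,0],[-6,-11,0],[-6,-11,-5],[-6,-11,-20],[-6,-11,-40],[-6,-11,-60],[-6,-11,-72]], turn=[-7,-14,-21,-28,-35,-42,-49,-56,-63,-70,-76,-76], grip=65)

```text
clock: 12.45
position: [0.5203, 0.2923, 0.1376]
ee_rot: [0.479, 0.878, 0.014, 0.003]
ft_force: [0.7, -0.1, -0.4]
grip_width: 0.762
```

>>> jog_arm(translation=[[0,0,0],[0,0,0],[0,0,0],[0,0,0],[0,0,0],[0,0,0]], turn=[0,0,0,0,0,0], grip=20, grip_force=20)

```text
clock: 12.95
position: [0.5201, 0.2927, 0.1384]
ee_rot: [0.478, 0.878, 0.014, 0.003]
ft_force: [-4.6, -1.3, 3.6]
grip_width: 0.407
```

```bash
python3 -c "
from h import *
st()"
```

```text
12.95 p [0.5201 0.2927 0.1384] jaw 32.8 F [-4.6 -1.3  3.6] T [-0.13  0.99 -0.07] grip mm 34.7 j7 [ 0.07  0.4  -0.82  1.6   0.3   1.24 -0.23]
```

>>> jog_arm(translation=[[0,0,0],[0,0,0],[0,0,0],[0,0,0],[0,0,0],[0,0,0],[0,0,0],[0,0,0],[0,0,0],[0,0,0]], turn=[0,-3,-6,-9,-12,-15,-18,-21,-24,-24], grip=20, grip_force=45)

```text
clock: 13.78
position: [0.5216, 0.2943, 0.1397]
ee_rot: [0.651, 0.759, 0.016, 0.007]
ft_force: [2.1, 3.5, 2.8]
grip_width: 0.39
```

```bash
python3 -c "
from h import *
st()"
```

```text
13.78 p [0.5216 0.2943 0.1397] jaw 8.8 F [2.1 3.5 2.8] T [ 1.39 -1.37  0.36] grip mm 33.3 j7 [ 0.01  0.38 -0.75  1.61  0.28  1.23 -0.63]
```

>>> jog_arm(translation=[[0,0,0],[0,0,0],[0,0,0],[0,0,0],[0,0,0],[0,0,0],[0,0,0]], turn=[-3,-6,-9,-12,-15,-18,-18])

```text
clock: 14.37
position: [0.5221, 0.2949, 0.1408]
ee_rot: [0.762, 0.648, 0.015, 0.01]
ft_force: [-2.6, -0.0, 5.5]
grip_width: 0.387
```

```bash
python3 - <<'E'
from h import *
st();c=manip.camera("wrist");s=manip.camera("scene")
cv2.imwrite("pics/w6.png",np.hstack([cv2.resize(c["frame"][:,:,::-1],(533,400)),cv2.resize(s["frame"][150:350,430:563,::-1],(266,400))]))
E
```

```text
14.37 p [0.5221 0.2949 0.1408] jaw -9.2 F [-2.6 -0.   5.5] T [ 0.13 -0.18  0.13] grip mm 33.1 j7 [-0.04  0.36 -0.7   1.61  0.26  1.23 -0.94]
```

View pics/w6.png

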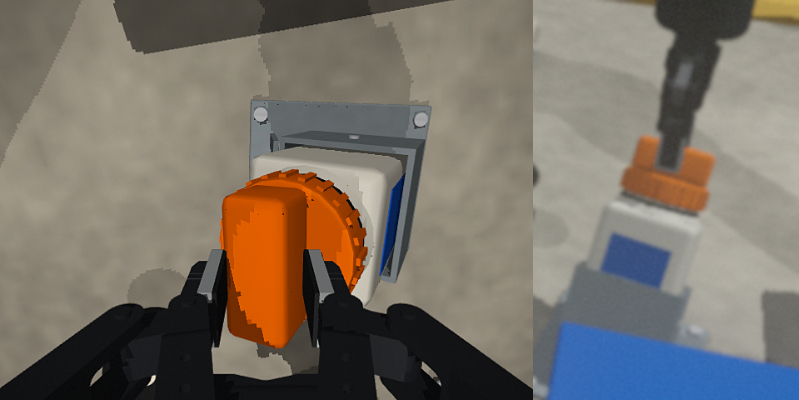

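>>> jog_arm(translation=[[0,0,0],[0,0,0],[0,0,-1],[0,0,-1],[0,0,-2],[0,0,-2]], turn=[-3,-6,-9,-12,-15,-15])

```text
clock: 14.97
position: [0.5215, 0.296, 0.1403]
ee_rot: [0.839, 0.544, 0.014, 0.011]
ft_force: [-8.0, -2.1, 11.6]
grip_width: 0.385
```

```bash
python3 -c "
from h import *
st()"
```

```text
14.97 p [0.5215 0.296  0.1403] jaw -24.1 F [-8.  -2.1 11.6] T [-0.18  1.21  0.12] grip mm 32.8 j7 [-0.08  0.36 -0.66  1.6   0.26  1.23 -1.2 ]
```

>>> jog_arm(translation=[[0,0,0],[0,0,0],[0,0,0],[0,0,0]], turn=[-3,-6,-9,-9])

```text
clock: 15.3
position: [0.5211, 0.2964, 0.1412]
ee_rot: [0.879, 0.476, 0.013, 0.012]
ft_force: [-6.0, -0.2, 7.2]
grip_width: 0.383
```

```bash
python3 -c "
from h import *
st();st()"
```

```text
15.3 p [0.5211 0.2964 0.1412] jaw -33.1 F [-6.  -0.2  7.2] T [-0.15  0.78  0.13] grip mm 32.7 j7 [-0.1   0.35 -0.63  1.6   0.25  1.24 -1.36]
15.3 p [0.5211 0.2964 0.1412] jaw -33.1 F [-6.  -0.2  7.2] T [-0.15  0.78  0.13] grip mm 32.7 j7 [-0.1   0.35 -0.63  1.6   0.25  1.24 -1.36]
```

>>> jog_arm(translation=[[0,0,0],[0,0,0],[0,0,0],[0,0,0]], turn=[-3,-6,-9,-9])

```text
clock: 15.63
position: [0.5205, 0.2965, 0.1417]
ee_rot: [0.914, 0.406, 0.012, 0.013]
ft_force: [-5.6, -1.3, 5.2]
grip_width: 0.376
```

```bash
python3 -c "
from h import *
st()"
```

```text
15.63 p [0.5205 0.2965 0.1417] jaw -42.1 F [-5.6 -1.3  5.2] T [-0.24  0.88  0.16] grip mm 32.1 j7 [-0.12  0.35 -0.61  1.6   0.24  1.24 -1.51]
```

>>> jog_arm(translation=[[0,0,0],[0,0,0],[0,0,0]], turn=[-3,-6,-6])

```text
clock: 15.88
position: [0.52, 0.2965, 0.142]
ee_rot: [0.934, 0.357, 0.011, 0.014]
ft_force: [-6.4, -0.9, 4.2]
grip_width: 0.366
```

```bash
python3 -c "
from h import *
st()"
```

```text
15.88 p [0.52   0.2965 0.142 ] jaw -48.1 F [-6.4 -0.9  4.2] T [-0.2   0.78  0.06] grip mm 31.3 j7 [-0.14  0.35 -0.59  1.59  0.24  1.25 -1.61]
```

>>> jog_arm(translation=[[0,0,-1],[0,0,-2],[0,0,-3],[0,0,-3]], turn=[-2,-4,-6,-6], grip=20, grip_force=60)

```text
clock: 16.22
position: [0.5187, 0.2979, 0.1406]
ee_rot: [0.951, 0.309, 0.01, 0.014]
ft_force: [-12.7, -1.4, 15.4]
grip_width: 0.361
```

```bash
python3 -c "
from h import *
st()"
```

```text
16.22 p [0.5187 0.2979 0.1406] jaw -54.0 F [-12.7  -1.4  15.4] T [-0.31  2.03 -0.  ] grip mm 30.8 j7 [-0.15  0.35 -0.57  1.59  0.23  1.25 -1.72]
```

>>> jog_arm(translation=[[0,0,0],[0,0,0],[0,0,0]], turn=[-3,-6,-6])

```text
clock: 16.47
position: [0.5182, 0.2983, 0.1416]
ee_rot: [0.966, 0.259, 0.009, 0.015]
ft_force: [-8.5, -1.2, 8.7]
grip_width: 0.354
```

```bash
python3 -c "
from h import *
st()"
```

```text
16.47 p [0.5182 0.2983 0.1416] jaw -60.0 F [-8.5 -1.2  8.7] T [-0.46  1.24  0.15] grip mm 30.2 j7 [-0.17  0.35 -0.56  1.59  0.23  1.25 -1.82]
```

>>> jog_arm(translation=[[0,0,0],[0,0,0],[0,0,0]], turn=[-3,-6,-6])

```text
clock: 16.72
position: [0.5178, 0.2985, 0.1419]
ee_rot: [0.978, 0.208, 0.008, 0.015]
ft_force: [-5.3, -1.4, 5.5]
grip_width: 0.35
```

```bash
python3 -c "
from h import *
st()"
```

```text
16.72 p [0.5178 0.2985 0.1419] jaw -65.9 F [-5.3 -1.4  5.5] T [-0.04  0.87  0.11] grip mm 29.9 j7 [-0.18  0.35 -0.54  1.59  0.22  1.26 -1.92]
```

>>> jog_arm(translation=[[0,0,0],[0,0,0],[0,0,0]], turn=[-3,-5,-5])

```text
clock: 16.97
position: [0.5175, 0.2987, 0.142]
ee_rot: [0.986, 0.167, 0.007, 0.015]
ft_force: [-4.9, -0.1, 4.1]
grip_width: 0.343
```

```bash
python3 -c "
from h import *
st()"
```

```text
16.97 p [0.5175 0.2987 0.142 ] jaw -70.8 F [-4.9 -0.1  4.1] T [0.18 0.66 0.2 ] grip mm 29.3 j7 [-0.19  0.35 -0.53  1.58  0.22  1.26 -2.  ]
```

>>> jog_arm(translation=[[0,0,0],[0,0,0],[0,0,0]], turn=[-2,-4,-4])

```text
clock: 17.22
position: [0.5172, 0.2992, 0.1423]
ee_rot: [0.991, 0.134, 0.007, 0.015]
ft_force: [-4.6, 0.9, 4.3]
grip_width: 0.342
```

```bash
python3 -c "
from h import *
st()"
```

```text
17.22 p [0.5172 0.2992 0.1423] jaw -74.7 F [-4.6  0.9  4.3] T [0.3  0.75 0.42] grip mm 29.2 j7 [-0.2   0.35 -0.52  1.58  0.21  1.26 -2.07]
```

>>> jog_arm(translation=[[0,0,0],[0,0,0],[0,0,0]], turn=[-2,-4,-4])

```text
clock: 17.47
position: [0.5167, 0.2998, 0.1426]
ee_rot: [0.995, 0.1, 0.006, 0.015]
ft_force: [-6.1, 0.7, 5.5]
grip_width: 0.343
```

```bash
python3 - <<'E'
from h import *
o=st();c=manip.camera("wrist")
m=manip.outline_of(c,"lid_grip");print([(x["confidence"],x["extent"]) for x in m])
save(c,"w7.png")
E
```

```text
17.47 p [0.5167 0.2998 0.1426] jaw -78.5 F [-6.1  0.7  5.5] T [0.36 0.96 0.51] grip mm 29.3 j7 [-0.21  0.35 -0.51  1.58  0.21  1.27 -2.13]
[(0.88, [244.8, 165.4, 429.8, 378.7])]
```

>>> jog_arm(translation=[[0,0,0],[0,0,0]], turn=[-2,-4])

```text
clock: 17.73
position: [0.5164, 0.3006, 0.1426]
ee_rot: [0.998, 0.069, 0.005, 0.015]
ft_force: [-11.4, -0.4, 10.9]
grip_width: 0.338
```

```bash
python3 -c "
from h import *
st()"
```

```text
17.73 p [0.5164 0.3006 0.1426] jaw -82.1 F [-11.4  -0.4  10.9] T [-0.08  2.13  0.65] grip mm 28.8 j7 [-0.22  0.35 -0.5   1.58  0.21  1.27 -2.19]
```

>>> jog_arm(translation=[[0,0,0],[0,0,0]], turn=[-2,-3])

```text
clock: 17.9
position: [0.5159, 0.3014, 0.1427]
ee_rot: [0.999, 0.045, 0.005, 0.015]
ft_force: [-3.8, 1.3, 3.9]
grip_width: 0.337
```

```bash
python3 -c "
from h import *
st()"
```

```text
17.9 p [0.5159 0.3014 0.1427] jaw -84.9 F [-3.8  1.3  3.9] T [0.85 0.6  0.92] grip mm 28.8 j7 [-0.23  0.35 -0.49  1.58  0.2   1.27 -2.24]
```

>>> jog_arm(translation=[[0,0,0],[0,0,0],[0,0,0],[0,0,0]], turn=[0,0,0,0], grip=60, grip_force=20)

```text
clock: 18.23
position: [0.5163, 0.3008, 0.1424]
ee_rot: [0.999, 0.045, 0.005, 0.015]
ft_force: [-0.4, -0.8, 0.9]
grip_width: 0.701
```

```bash
python3 - <<'E'
from h import *
o=st();c=manip.camera("wrist");s=manip.camera("scene");t=manip.camera("top")
rs=[]
for k in (c,s,t):
  d=manip.pinpoint(k,"lid_grip");print([(np.round(x["at"],1),x["confidence"]) for x in d])
  if d and len(d): rs.append(ray(k,d[0]["at"]))
print(tri(rs[:2]),tri(rs))
save(c,"w8.png")
# bar edges: threshold bright orange line fit
im=cv2.cvtColor(c["frame"],cv2.COLOR_RGB2GRAY);e=cv2.Canny(im,40,120)
l=cv2.HoughLinesP(e[:400,180:480],1,np.pi/360,30,minLineLength=45,maxLineGap=5)
for x in (l[:,0] if l is not None else []): print((x+[180,0,180,0]).tolist(),round(float(np.degrees(np.arctan2(x[3]-x[1],x[2]-x[0]))),1))
az=np.radians(168.5)
for ph in(155,165): print(np.round([proj(c,q) for q in barpts([.523,.292,.1715],az,np.radians(ph))]).tolist())
E
```

```text
18.23 p [0.5163 0.3008 0.1424] jaw -84.9 F [-0.4 -0.8  0.9] T [ 0.03 -0.    0.01] grip mm 59.8 j7 [-0.23  0.35 -0.49  1.58  0.2   1.27 -2.24]
[(array([344.1, 304.3]), 0.59)]
[(array([497. , 235.3]), 0.67), (array([301.4, 329. ]), 0.26)]
[(array([175.9, 256.1]), 0.89), (array([328.2, 201.4]), 0.74), (array([323.2, 271.8]), 0.61)]
[0.51674229 0.29214943 0.16468923] [0.5224391  0.2932799  0.17062234]
[234, 175, 275, 2] -76.7
[293, 40, 476, 100] 18.2
[326, 105, 438, 139] 16.9
[284, 117, 294, 70] -78.0
[335, 63, 463, 104] 17.8
[295, 311, 320, 373] 68.0
[383, 18, 454, 39] 16.5
[268, 200, 282, 133] -78.2
[422, 299, 454, 360] 62.3
[271, 173, 289, 92] -77.5
[409, 304, 436, 361] 64.7
[183, 360, 211, 306] -62.6
[387, 368, 388, 318] -88.9
[451, 102, 466, 177] 78.7
[400, 0, 478, 27] 19.1
[426, 245, 463, 189] -56.5
[414, 7, 479, 30] 19.5
[411, 305, 435, 357] 65.2
[[280.0, 270.0], [375.0, 268.0], [387.0, 374.0], [315.0, 372.0]]
[[297.0, 266.0], [394.0, 275.0], [373.0, 376.0], [302.0, 368.0]]
```

>>> jog_arm(translation=[[3,-4,0],[6,-8,0],[6,-8,-5],[6,-8,-10],[6,-8,-14],[6,-8,-14]], turn=[3,6,6,6,6,6])

```text
clock: 19.03
position: [0.5211, 0.2933, 0.1273]
ee_rot: [0.995, 0.097, 0.005, 0.015]
ft_force: [0.1, -0.9, -0.2]
grip_width: 0.704
```

>>> jog_arm(translation=[[0,0,0],[0,0,0],[0,0,0],[0,0,0],[0,0,0],[0,0,0]], turn=[0,0,0,0,0,0], grip=20, grip_force=20)

```text
clock: 19.53
position: [0.5213, 0.2928, 0.1276]
ee_rot: [0.995, 0.096, 0.005, 0.015]
ft_force: [-1.4, -4.6, 5.8]
grip_width: 0.396
```

```bash
python3 - <<'E'
from h import *
o=st()
E
```

```text
19.53 p [0.5213 0.2928 0.1276] jaw -78.9 F [-1.4 -4.6  5.8] T [-1.32  0.47 -0.02] grip mm 33.8 j7 [-0.2   0.36 -0.5   1.59  0.22  1.24 -2.13]
```

>>> jog_arm(translation=[[0,0,0],[0,0,0],[0,0,0],[0,0,0],[0,0,0],[0,0,0]], turn=[0,0,0,-2,-4,-6], grip=20, grip_force=60)

```text
clock: 20.03
position: [0.5218, 0.2935, 0.1282]
ee_rot: [0.999, 0.044, 0.005, 0.015]
ft_force: [0.6, -1.1, 3.6]
grip_width: 0.37
```

```bash
python3 - <<'E'
from h import *
o=st()
E
```

```text
20.03 p [0.5218 0.2935 0.1282] jaw -85.0 F [ 0.6 -1.1  3.6] T [-0.35 -0.51  0.88] grip mm 31.6 j7 [-0.22  0.36 -0.49  1.59  0.21  1.24 -2.23]
```

>>> jog_arm(translation=[[-2,0,3],[-4,1,7],[-7,1,12],[-10,2,17],[-12,3,22],[-15,3,26]], turn=[0,0,0,0,0,0])

```text
clock: 20.53
position: [0.5068, 0.2961, 0.1537]
ee_rot: [0.999, 0.044, 0.005, 0.015]
ft_force: [5.2, -1.5, -7.9]
grip_width: 0.359
```

```bash
python3 - <<'E'
from h import *
o=st()
s=manip.camera("scene");d=manip.pinpoint(s,"lid_grip");print([(np.round(x["at"],1),x["confidence"]) for x in d])
print(proj(s,[.5225,.2932,.1706]),proj(s,[.5225-.015,.2932+.003,.1706+.026]))
E
```

```text
20.53 p [0.5068 0.2961 0.1537] jaw -85.0 F [ 5.2 -1.5 -7.9] T [-0.45 -1.17  0.22] grip mm 30.7 j7 [-0.22  0.32 -0.5   1.59  0.19  1.28 -2.23]
[(array([501.8, 217.3]), 0.93)]
[497.18424691 233.77044678] [502.08008413 217.12247451]
```

Canister is coming with the grip (weight ≈ 8 N incl. friction). Continue out along the axis.

>>> jog_arm(translation=[[-5,1,9],[-10,2,18],[-15,3,27],[-20,4,36],[-25,5,45],[-30,6,54],[-35,7,63],[-40,8,72],[-45,9,81],[-51,10,90],[-56,11,99],[-60,12,108]], turn=[0,0,0,0,0,0,0,0,0,0,0,0])

```text
clock: 21.63
position: [0.4459, 0.3088, 0.2635]
ee_rot: [0.999, 0.044, 0.005, 0.015]
ft_force: [-0.4, 1.3, -5.9]
grip_width: 0.339
```

>>> jog_arm(translation=[[0,0,20],[0,0,50],[0,0,80],[0,0,80]], turn=[0,0,0,0])

```text
clock: 21.97
position: [0.447, 0.3101, 0.3502]
ee_rot: [0.999, 0.044, 0.009, 0.013]
ft_force: [1.8, 1.7, -4.5]
grip_width: 0.34
```

```bash
python3 - <<'E'
from h import *
o=st()
s=manip.camera("scene");t=manip.camera("top");c=manip.camera("wrist")
for l in("lid_grip","canister"):
  rs=[]
  for k in(s,t,c):
    d=manip.pinpoint(k,l);print(l,[(np.round(x["at"],1),x["confidence"]) for x in d])
    if d: rs.append(ray(k,d[0]["at"]))
  if len(rs)>1: print(tri(rs))
E
```

```text
21.97 p [0.447  0.3101 0.3502] jaw -84.9 F [ 1.8  1.7 -4.5] T [0.5  0.03 0.05] grip mm 29.0 j7 [-0.24  0.16 -0.54  1.37  0.11  1.64 -2.25]
lid_grip [(array([536.4,  96.5]), 0.94)]
lid_grip [(array([119.7, 283.4]), 0.58)]
lid_grip [(array([320.6, 332.9]), 0.86)]
[0.4452985  0.31136233 0.39403338]
canister [(array([516.3, 197.1]), 0.66)]
canister [(array([157.2, 252.5]), 0.79)]
canister [(array([322.3, 126.7]), 0.72)]
[0.51518485 0.30958276 0.243593  ]
```

>>> jog_arm(translation=[[0,-10,0],[0,-30,0],[0,-55,0],[0,-85,0],[0,-118,0],[0,-151,0],[0,-184,0],[0,-217,0],[0,-250,0],[0,-283,0],[0,-316,0],[0,-349,0]], turn=[0,0,0,0,0,0,0,0,0,0,0,0])

```text
clock: 23.42
position: [0.4447, -0.0427, 0.3427]
ee_rot: [0.999, 0.044, 0.004, 0.015]
ft_force: [1.3, -0.4, -5.9]
grip_width: 0.341
```

>>> jog_arm(translation=[[2,-33,0],[4,-66,0],[6,-99,0],[8,-132,0],[10,-165,0],[10,-190,0],[10,-210,0],[10,-225,0],[10,-232,0],[10,-235,0],[10,-235,0],[10,-235,0]], turn=[0,0,0,0,0,0,0,0,0,0,0,0])

```text
clock: 24.42
position: [0.4549, -0.2767, 0.3427]
ee_rot: [0.999, 0.045, 0.005, 0.015]
ft_force: [0.5, 0.1, -5.7]
grip_width: 0.334
```

```bash
cat >> h.py <<'E'
def look(ls,names=("scene","top")):
  cs=[manip.camera(n) for n in names]
  for l in ls:
    rs=[]
    for n,k in zip(names,cs):
      d=manip.pinpoint(k,l);print(l,n,[(np.round(x["at"],0).tolist(),round(x["confidence"],2)) for x in d[:3]])
      if d: rs.append(ray(k,d[0]["at"]))
    if len(rs)>1: print("   ",tri(rs).round(4))
  return cs
E
python3 - <<'E'
from h import *
st();look(["lid_grip","canister","tray_bay","tray"],("scene","top","wrist"))
E
```

```text
24.42 p [ 0.4549 -0.2767  0.3427] jaw -84.9 F [ 0.5  0.1 -5.7] T [0.14 0.19 0.  ] grip mm 28.5 j7 [ 0.37  0.07  0.08  1.47  0.02  1.59 -1.03]
lid_grip scene [([207.0, 69.0], 0.8)]
lid_grip top []
lid_grip wrist [([320.0, 334.0], 0.77), ([318.0, 56.0], 0.67)]
    [ 0.4531 -0.279   0.3838]
canister scene [([200.0, 151.0], 0.7)]
canister top [([470.0, 259.0], 0.68)]
canister wrist [([324.0, 123.0], 0.6)]
    [ 0.5193 -0.2765  0.2404]
tray_bay scene [([214.0, 252.0], 0.95)]
tray_bay top [([327.0, 207.0], 0.18)]
tray_bay wrist []
    [ 0.6758 -0.0813  0.1493]
tray scene [([199.0, 267.0], 0.59)]
tray top [([438.0, 245.0], 0.78)]
tray wrist []
    [ 0.5865 -0.2711  0.0122]
```

>>> jog_arm(translation=[[0,0,-20],[0,0,-50],[0,1,-80],[0,2,-110],[0,2,-140],[0,2,-165],[0,2,-180],[0,2,-190],[0,2,-196],[0,2,-200],[0,2,-200]], turn=[0,0,0,0,0,0,0,0,0,0,0])

```text
clock: 26.08
position: [0.4549, -0.2758, 0.1428]
ee_rot: [0.999, 0.044, 0.005, 0.016]
ft_force: [0.3, -0.2, -6.4]
grip_width: 0.338
```

```bash
python3 - <<'E'
from h import *
st();look(["lid_grip","canister"],("scene","top","wrist"))
E
```

```text
26.08 p [ 0.4549 -0.2758  0.1428] jaw -85.0 F [ 0.3 -0.2 -6.4] T [0.14 0.34 0.04] grip mm 28.9 j7 [ 0.37  0.14  0.07  1.8   0.01  1.18 -1.04]
lid_grip scene [([218.0, 165.0], 0.7)]
lid_grip top [([464.0, 294.0], 0.74)]
lid_grip wrist [([321.0, 333.0], 0.73)]
    [ 0.4541 -0.277   0.1845]
canister scene [([211.0, 236.0], 0.82), ([306.0, 331.0], 0.61)]
canister top [([443.0, 269.0], 0.77)]
canister wrist [([324.0, 126.0], 0.56)]
    [ 0.523  -0.274   0.0483]
```

>>> jog_arm(translation=[[0,0,0],[0,0,0],[0,0,0],[0,0,0],[0,0,0],[0,0,0]], turn=[0,0,0,0,0,0], grip=20, grip_force=20)

```text
clock: 27.03
position: [0.4548, -0.2758, 0.1429]
ee_rot: [0.999, 0.044, 0.005, 0.016]
ft_force: [-0.2, -0.6, -6.1]
grip_width: 0.34
```

```bash
python3 - <<'E'
from h import *
st();look(["lid_grip","canister"],("scene","top","wrist"))
E
```

```text
27.03 p [ 0.4548 -0.2758  0.1429] jaw -85.0 F [-0.2 -0.6 -6.1] T [0.04 0.3  0.  ] grip mm 29.1 j7 [ 0.37  0.14  0.07  1.8   0.01  1.18 -1.04]
lid_grip scene [([219.0, 163.0], 0.93)]
lid_grip top [([463.0, 295.0], 0.6), ([258.0, 329.0], 0.23)]
lid_grip wrist [([321.0, 332.0], 0.86)]
    [ 0.4533 -0.2752  0.1874]
canister scene [([210.0, 238.0], 0.94)]
canister top [([447.0, 272.0], 0.79)]
canister wrist [([321.0, 126.0], 0.95), ([94.0, 253.0], 0.17)]
    [ 0.52   -0.2782  0.0421]
```

>>> jog_arm(translation=[[0,0,-5],[0,0,-10],[0,0,-14],[0,0,-17],[0,0,-17]], turn=[0,0,0,0,0])

```text
clock: 27.9
position: [0.4554, -0.2758, 0.1262]
ee_rot: [0.999, 0.044, 0.005, 0.016]
ft_force: [-1.2, 0.8, 0.6]
grip_width: 0.342
```

```bash
python3 - <<'E'
from h import *
st()
E
```

```text
27.9 p [ 0.4554 -0.2758  0.1262] jaw -85.0 F [-1.2  0.8  0.6] T [ 0.27  0.52 -0.  ] grip mm 29.2 j7 [ 0.37  0.15  0.07  1.82  0.01  1.14 -1.04]
```

>>> jog_arm(translation=[[0,0,-2],[0,0,-4],[0,0,-4]], turn=[0,0,0])

```text
clock: 28.15
position: [0.4577, -0.2762, 0.1254]
ee_rot: [0.999, 0.044, 0.008, 0.017]
ft_force: [-3.7, 4.2, 18.9]
grip_width: 0.34
```

```bash
python3 - <<'E'
from h import *
st()
E
```

```text
28.15 p [ 0.4577 -0.2762  0.1254] jaw -84.9 F [-3.7  4.2 18.9] T [ 0.9   1.2  -0.05] grip mm 29.0 j7 [ 0.37  0.16  0.07  1.82  0.01  1.13 -1.04]
```

>>> jog_arm(translation=[[3,0,0],[7,0,0],[11,0,0],[15,0,0],[19,0,0],[23,0,0],[27,0,0],[31,0,0],[34,0,0],[34,0,0]], turn=[0,0,0,0,0,0,0,0,0,0])

```text
clock: 28.98
position: [0.4928, -0.2763, 0.1263]
ee_rot: [0.999, 0.045, 0.008, 0.017]
ft_force: [-3.5, 2.1, 10.7]
grip_width: 0.338
```

```bash
python3 - <<'E'
from h import *
st();look(["lid_grip","canister"],("scene","top","wrist"))
E
```

```text
28.98 p [ 0.4928 -0.2763  0.1263] jaw -84.9 F [-3.5  2.1 10.7] T [ 0.39  1.34 -0.16] grip mm 28.9 j7 [ 0.36  0.22  0.07  1.75  0.01  1.15 -1.06]
lid_grip scene [([211.0, 177.0], 0.72)]
lid_grip top [([460.0, 276.0], 0.61)]
lid_grip wrist [([318.0, 333.0], 0.85)]
    [ 0.4921 -0.2747  0.1725]
canister scene [([210.0, 250.0], 0.79)]
canister top [([443.0, 261.0], 0.82), ([445.0, 212.0], 0.34)]
canister wrist [([316.0, 159.0], 0.72)]
    [ 0.5415 -0.2735  0.0261]
```

>>> jog_arm(translation=[[2,0,-2],[5,0,-3],[9,0,-3],[13,0,-3],[17,0,-3],[21,0,-3],[25,0,-3],[28,0,-3],[28,0,-3]], turn=[0,0,0,0,0,0,0,0,0])

```text
clock: 30.18
position: [0.5203, -0.2762, 0.1232]
ee_rot: [0.999, 0.045, 0.007, 0.017]
ft_force: [-3.1, 2.7, 4.7]
grip_width: 0.336
```

```bash
python3 - <<'E'
from h import *
st();look(["lid_grip","canister"],("scene","top","wrist"))
E
```

```text
30.18 p [ 0.5203 -0.2762  0.1232] jaw -84.9 F [-3.1  2.7  4.7] T [0.57 1.39 0.28] grip mm 28.7 j7 [ 0.34  0.27  0.06  1.68  0.01  1.16 -1.08]
lid_grip scene [([204.0, 186.0], 0.88)]
lid_grip top [([461.0, 264.0], 0.94), ([329.0, 203.0], 0.2)]
lid_grip wrist [([317.0, 344.0], 0.86)]
    [ 0.5168 -0.2772  0.167 ]
canister scene [([208.0, 254.0], 0.78)]
canister top [([440.0, 266.0], 0.68)]
canister wrist [([315.0, 198.0], 0.61)]
    [ 0.5371 -0.2757  0.0103]
```

>>> jog_arm(translation=[[3,0,-1],[6,0,-2],[10,0,-2],[13,0,-3],[16,0,-3],[18,0,-4],[18,0,-4]], turn=[0,0,0,0,0,0,0])

```text
clock: 31.22
position: [0.5383, -0.2762, 0.1188]
ee_rot: [0.999, 0.044, 0.008, 0.017]
ft_force: [-2.3, 1.0, 1.5]
grip_width: 0.333
```

```bash
python3 - <<'E'
from h import *
st();look(["lid_grip","canister"],("scene","top","wrist"))
E
```

```text
31.22 p [ 0.5383 -0.2762  0.1188] jaw -84.9 F [-2.3  1.   1.5] T [0.59 1.21 0.24] grip mm 28.4 j7 [ 0.33  0.31  0.06  1.65  0.01  1.16 -1.09]
lid_grip scene [([306.0, 239.0], 0.54)]
lid_grip top [([458.0, 255.0], 0.61), ([204.0, 236.0], 0.28)]
lid_grip wrist [([321.0, 350.0], 0.79), ([357.0, 27.0], 0.63)]
    [ 0.5099 -0.2127  0.099 ]
canister scene [([208.0, 254.0], 0.83), ([203.0, 189.0], 0.44)]
canister top [([440.0, 263.0], 0.85)]
canister wrist [([314.0, 225.0], 0.8)]
    [ 0.5408 -0.275   0.0139]
```

>>> jog_arm(translation=[[1,0,-1],[2,0,-2],[2,0,-3],[2,0,-3]], turn=[0,0,0,0])

```text
clock: 32.0
position: [0.541, -0.277, 0.1178]
ee_rot: [0.999, 0.044, 0.009, 0.017]
ft_force: [-4.4, 1.8, 11.7]
grip_width: 0.342
```

```bash
python3 - <<'E'
from h import *
st();cs=look(["lid_grip","canister"],("scene","top","wrist"))
cv2.imwrite("pics/w9.png",np.hstack([cv2.resize(cs[0]["frame"][120:330,100:300,::-1],(380,400)),cv2.resize(cs[2]["frame"][:,80:580,::-1],(417,400))]))
E
```

```text
32.0 p [ 0.541  -0.277   0.1178] jaw -84.9 F [-4.4  1.8 11.7] T [0.78 1.61 0.16] grip mm 29.2 j7 [ 0.33  0.32  0.06  1.64  0.01  1.15 -1.09]
lid_grip scene [([201.0, 191.0], 0.7), ([304.0, 242.0], 0.55)]
lid_grip top [([457.0, 256.0], 0.88)]
lid_grip wrist [([321.0, 352.0], 0.75)]
    [ 0.5337 -0.2755  0.1634]
canister scene []
canister top [([441.0, 267.0], 0.84)]
canister wrist [([353.0, 33.0], 0.65), ([310.0, 229.0], 0.61)]
    [ 0.5845 -0.2682  0.103 ]
```

View pics/w9.png

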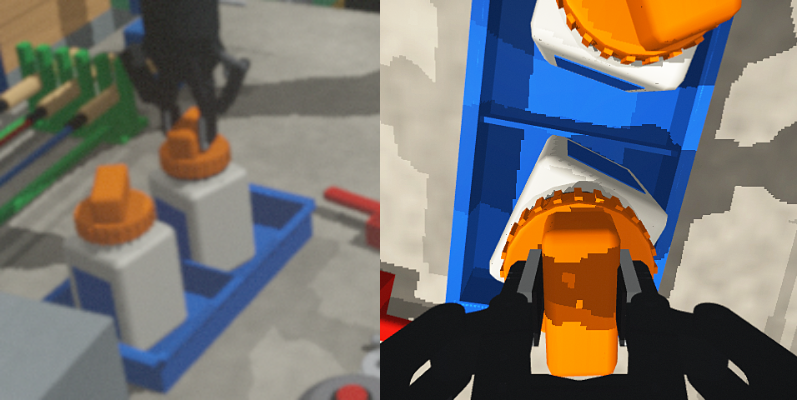

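>>> jog_arm(translation=[[2,0,0],[4,0,0],[5,0,-1],[5,0,-1],[5,0,-1]], turn=[0,0,0,0,0])

```text
clock: 32.87
position: [0.5452, -0.2778, 0.1181]
ee_rot: [0.999, 0.044, 0.009, 0.018]
ft_force: [-10.0, 1.6, 11.6]
grip_width: 0.337
```

```bash
python3 - <<'E'
from h import *
st();look(["lid_grip","canister"],("scene","top","wrist"))
E
```

```text
32.87 p [ 0.5452 -0.2778  0.1181] jaw -85.0 F [-10.    1.6  11.6] T [0.98 2.83 0.24] grip mm 28.8 j7 [ 0.33  0.32  0.06  1.63  0.01  1.16 -1.1 ]
lid_grip scene [([199.0, 192.0], 0.76)]
lid_grip top [([460.0, 256.0], 0.96), ([443.0, 267.0], 0.75)]
lid_grip wrist [([322.0, 354.0], 0.61)]
    [ 0.5356 -0.2789  0.1604]
canister scene [([210.0, 256.0], 0.61)]
canister top [([440.0, 266.0], 0.68)]
canister wrist [([310.0, 239.0], 0.8)]
    [ 0.5345 -0.276   0.0043]
```

>>> jog_arm(translation=[[-2,0,0],[-3,0,1],[-3,0,1],[-3,0,1]], turn=[0,0,0,0])

```text
clock: 33.65
position: [0.5422, -0.2781, 0.1188]
ee_rot: [0.999, 0.044, 0.009, 0.018]
ft_force: [-1.1, 0.4, -4.0]
grip_width: 0.341
```

>>> jog_arm(translation=[[0,0,0],[0,0,0],[0,0,0],[0,0,0],[0,0,0]], turn=[0,0,0,0,0], grip=60)

```text
clock: 34.07
position: [0.5426, -0.2782, 0.1192]
ee_rot: [0.999, 0.044, 0.009, 0.018]
ft_force: [-0.3, -0.6, -0.2]
grip_width: 0.701
```

>>> jog_arm(translation=[[0,0,10],[0,0,30],[0,0,60],[0,0,95],[0,0,130],[0,0,150],[-20,20,160],[-40,50,160],[-40,90,160],[-40,130,160],[-40,150,160],[-40,150,160]], turn=[0,0,0,0,0,0,0,0,0,0,0,0])

```text
clock: 35.07
position: [0.5032, -0.1224, 0.2807]
ee_rot: [0.999, 0.047, 0.01, 0.018]
ft_force: [0.1, -0.1, 0.3]
grip_width: 0.71
```

```bash
python3 - <<'E'
from h import *
st();cs=look(["lid_grip","canister","jar2","tray_bay","reel","mould","scoop","spool"],("scene","top"))
P=[.535,-.276,.004]
for k in cs: print("base/top expected",proj(k,P).round(0),proj(k,[P[0],P[1],.166]).round(0))
E
```

```text
35.07 p [ 0.5032 -0.1224  0.2807] jaw -84.6 F [ 0.1 -0.1  0.3] T [0.08 0.01 0.05] grip mm 60.6 j7 [ 0.18  0.04 -0.05  1.62  0.03  1.46 -1.35]
lid_grip scene []
lid_grip top []
canister scene [([207.0, 256.0], 0.77)]
canister top []
jar2 scene [([173.0, 291.0], 0.88)]
jar2 top []
tray_bay scene [([218.0, 253.0], 0.62)]
tray_bay top []
reel scene [([302.0, 330.0], 0.57)]
reel top [([329.0, 204.0], 0.9)]
    [ 0.6841 -0.0118  0.    ]
mould scene [([335.0, 277.0], 0.91)]
mould top [([325.0, 273.0], 0.71)]
    [ 5.169e-01 -1.900e-03  3.000e-04]
scoop scene [([305.0, 242.0], 0.96)]
scoop top [([368.0, 323.0], 0.6)]
    [ 0.4041 -0.1046 -0.0053]
spool scene [([413.0, 256.0], 0.92), ([199.0, 190.0], 0.18)]
spool top [([259.0, 329.0], 0.82)]
    [ 0.386   0.1433 -0.003 ]
base/top expected [210. 256.] [201. 190.]
base/top expected [441. 267.] [460. 256.]
```

>>> jog_arm(translation=[[0,20,0],[0,50,0],[-10,85,0],[-20,120,0],[-20,150,0],[-20,180,0],[-20,200,0],[-20,200,0]], turn=[0,0,0,0,0,0,0,0])

```text
clock: 36.63
position: [0.482, 0.0768, 0.2793]
ee_rot: [0.999, 0.047, 0.009, 0.017]
ft_force: [0.3, 0.3, 0.7]
grip_width: 0.703
```

```bash
python3 - <<'E'
from h import *
st()
cs=look(["lid_grip","canister","jar2"],("scene","top"))
for k in cs:
    d=manip.pinpoint(k,"lid_grip")
    for l in("canister",): 
        m=manip.outline_of(k,l);print([(round(x["confidence"],2),np.round(x["extent"])) for x in m[:2]])
    print("expected corners upright",proj(k,[.536,-.277,.004]).round(),proj(k,[.536,-.277,.166]).round())
E
```

```text
36.63 p [0.482  0.0768 0.2793] jaw -84.6 F [0.3 0.3 0.7] T [ 0.04  0.04 -0.02] grip mm 60.0 j7 [-0.02 -0.   -0.26  1.67  0.04  1.47 -1.76]
lid_grip scene [([201.0, 190.0], 0.67)]
lid_grip top [([462.0, 257.0], 0.76)]
    [ 0.5325 -0.2807  0.1642]
canister scene [([207.0, 257.0], 0.76)]
canister top [([441.0, 266.0], 0.62)]
    [ 0.5387 -0.2791  0.0022]
jar2 scene [([176.0, 291.0], 0.72)]
jar2 top [([444.0, 214.0], 0.95)]
    [ 0.6622 -0.2852  0.003 ]
[(0.62, array([122., 216., 266., 328.]))]
expected corners upright [209. 256.] [201. 190.]
[(0.97, array([422., 236., 477., 286.])), (0.43, array([439., 238., 481., 275.]))]
expected corners upright [441. 266.] [460. 255.]
```

Released and standing: the lid is directly above the base to within about 2 degrees, which is the noise of the networks. The bar centre is at the shut height, 0.164 m, and the force reads about zero. I'm handing in.

```bash
python3 -c "
from workcell import manip
print(manip.hand_in())"
```

```text
the job is handed in; nothing more can be done
None
```

The lid is screwed down snug and the canister stands upright in the empty bay of the blue tray. I handed the job in at about 37 s; no verdict is reported.

**Lid:** I turned it about 140° clockwise in the stand, in two grips of the bar. The torque stayed at 0.1–0.2 N m and then climbed to about 0.9 N m over the last 12–14°, where I stopped. That puts the seal at an estimated 0.25 rad. After letting go, I regripped lower and turned 6° again, and it came back to 0.88 N m at the same angle.

**Move to the tray:** I drew the canister out along the pocket's axis and carried it across. It stayed tilted about 25° in the grip, so I lowered its edge onto the tray floor and tipped it upright there, pressing with under 20 N. Its base slid about 2 cm towards the divider during this.

**Last checks:** With the arm clear and the force near zero, the cameras put the base at (0.539, -0.279, 0.002) and the bar at (0.533, -0.281, 0.164). That is upright within about 2° and about 24 mm off the bay's centre towards the divider. The second canister, reel, mould, scoop and spool read within about 8 mm of their first positions, roughly the networks' scatter.

**Disagreements:**
- The real fingertips sat about 40 mm behind the reported TCP, so I used the camera measurements for height.
- One late canister reading was an obvious misdetection. In the last check the scene camera's canister outline was also too wide, probably taking in the second canister, so I relied on the pinpointed positions instead.
- I had no picture views left after the release, so the final check is by numbers only.

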